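# Pack the plum and hold the lunch box open

## Task

Help a pupil pack a lunch box: take the plum out of the green bowl in front and set it down (do not drop it) in the open fruit compartment of the lunch box. Then lift the blue lid of the other compartment by its red bar and hold it half open, at 45 degrees, so that the pupil can put the waffle in. The lid falls shut by itself, so finish while still holding it there, and leave the bowl standing in its place and the other things where they are.

Things in the scene. Friction and masses are not known exactly. Their poses are not given: they have to be found in the camera images.
- plum_center (a point): centre of the dark purple plum, nearly a ball 46 to 49 mm across, lying loose at the bottom of the green bowl; it can roll
- fruit_bowl: lime green round plastic bowl (the nearer one, with the plum; an empty one stands at the back and plays no part), 199 mm across the rim, 94 mm high, loose, standing on the table; inside, its floor is 5 mm above the table and about 80 mm across, and the wall flares out evenly to the rim, so open the fingers only 55 to 65 mm in it; origin at the centre of its underside, z up
- lunch_box: white plastic lunch box, fixed to the table, standing upright. Its frame: origin on the table under the centre of the square lidded compartment (150 x 150 mm, 60 mm high), z up, x towards the hinge side, y towards the open fruit compartment, which is joined to it on the +y side (outer 150 mm along x, 110 mm along y, 45 mm high, walls and floor 4 mm thick, no lid; its centre is at y = +124 mm)
- fruit_floor (a point): centre of the inner floor of the open fruit compartment, 4 mm above the table; axes as lunch_box. Inside the compartment measures 142 mm along x and 102 mm along y
- lid (a joint): angle of the blue lid of the square compartment in rad: 0 shut (level), 0.785 = 45 degrees, at most 1.5; the bar side rises as it grows. The hinge runs along the box's y axis; the lid is free to turn and falls shut from any angle. Lid about 154 x 156 mm, 8 mm thick, about 0.4 kg, top at z = 69 mm when shut
- lid_hinge (a point): point on the lid's hinge line, in the middle of the box's +x rim, 61 mm above the table; axes as lunch_box
- lid_bar (a point): middle of the red bar of the lid: a round rod 12 mm thick along the box's y axis, 92 mm free between its two blue arms, 40 mm in front of the lid's edge (34 mm gap between), 194 mm from the hinge line and 4 mm above its level; 65 mm above the table when shut, with nothing below it. The rod can turn between the fingers as the lid rises
- plum: the plum as a body (its frame turns as it rolls; use plum_center)
- waffle_x: brown square waffle, 83 x 97 x 29 mm, on the cutting board at the right; leave it
- mandarin_a: orange mandarin, 62 mm, standing loose farther back, between bowl and lunch box; leave it
- mandarin_b: orange mandarin, 63 mm, standing loose farther back, between bowl and lunch box; leave it

How it is judged (in metres and radians):
On the way, in this order (a step that is already met when the one before it is completed fails the run):
1. the plum is lifted out of the bowl in the fingers, its centre at least 20 mm above the rim (height (world z) of plum_center above 0.115 m and contact force between the fingers and plum above 0.5 N), for 0.1 s.
2. the plum is set down in the fruit compartment by the fingers (within 20 mm of its floor while still held) (z of plum_center in the frame of fruit_floor below 0.045 m and x of plum_center in the frame of fruit_floor between -0.06 and 0.06 m and y of plum_center in the frame of fruit_floor between -0.045 and 0.045 m and contact force between the fingers and plum above 0.5 N).
3. the plum is let go in the compartment, the lid still shut (contact force between the fingers and plum below 0.05 N and z of plum_center in the frame of fruit_floor below 0.035 m and value of joint lid below 0.1 rad), for 0.1 s.
At the end, for the whole second after the job is handed in: The lid stands still at 45 degrees, within 8 degrees, held by the fingers and by nothing else; the plum rests on the floor of the open fruit compartment, untouched by the fingers; the green bowl stands upright on the table (value of joint lid between 0.646 and 0.925 rad and velocity of joint lid between -0.1 and 0.1 rad/s and contact force between the fingers and lid above 0.4 N and contact force between each of plum, waffle_x, mandarin_a, mandarin_b, fruit_bowl and lid below 0.1 N and z of plum_center in the frame of fruit_floor below 0.035 m and x of plum_center in the frame of fruit_floor between -0.06 and 0.06 m and y of plum_center in the frame of fruit_floor between -0.045 and 0.045 m and contact force between the fingers and plum below 0.05 N and linear speed of plum below 0.05 m/s and angle between fruit_bowl's own z axis and vertical below 0.1 rad and height (world z) of fruit_bowl below 0.01 m); the arm keeps its last pose, push and grip.
It fails at once if the green bowl is tipped over (more than 30 degrees) or pushed more than 80 mm away (angle between fruit_bowl's own z axis and vertical above 0.52 rad or distance of fruit_bowl from where it was at the start of the episode above 0.08 m).
It fails at once if the waffle or a mandarin is moved more than 40 mm (distance of any of waffle_x, mandarin_a, mandarin_b from where it was at the start of the episode above 0.04 m).
It also fails if it takes over 51 s, if anything falls off the work surface, if the arm or the gripper's body presses on something with over 40 N, if the wrist force passes 120 N, or if a joint passes its speed limit or range.

## Robot

A 7-joint arm with a two-finger parallel gripper is mounted at the origin on a cart in front of the work surface, level with it; the furniture and walls round the work are solid. World frame = base frame: x ahead of the robot, y to its left, z up, the work surface at z = 0. Lengths are in m, angles in degrees, forces in N, time in s.
With the tool pointing down it reaches from about 0.35 to 0.775 m from the base axis. Payload 3.1 kg.
Tool frame: the origin (TCP) lies midway between the tips of the shut fingers; the grasp point (between the pads) lies 19 mm behind it; z points along the fingers, y is the line along which they close (so a half turn about z gives the same grasp; the last joint's range is limited). The gripper opens to 85 mm and grips with 20 to 120 N. Pads are 22 mm wide; open, the fingers measure 114 mm over their backs; the gripper's body (76 mm by 85 mm) begins 54 mm behind the grasp point. The pads swing forward as they close: fully open they stand 13 mm farther back than shut.
Start: joints at [-67.477, 17.813, 0.802, 86.603, -0.252, 75.585, -1.558], TCP at [0.232, 0.499, 0.231] pointing down, gripper open.
Joint ranges: [-154.91, 154.91], [-16.99, 109.72], [-72.82, 74.43], [7.12, 147.25], [-82.49, 262.49], [11.32, 116.49], [-174.64, 174.64]. Speed limits (degrees/s): [159.86, 159.86, 180, 180, 180, 180, 180].

## Interface

Orientations are given as [roll, pitch, yaw] about the fixed x, y, z axes, in that order (R = Rz(yaw) Ry(pitch) Rx(roll)).
In Python, from station import robot gives the robot as it stands. Calls block until the motion is done:
- robot.move_to(position, orientation): joint-space move of the TCP to a pose.
- robot.line_to(position, orientation=None, velocity=0.15, f_stop=None): straight line of the TCP; orientation=None keeps the orientation; velocity is the mean speed in m/s. With f_stop (N) it stops when the force on the tool has changed by that much, and returns True; else False.
- robot.move_j(angles): joint-space move.
- robot.gripper_to(opening, force=None): opening from 0.0 (shut) to 1.0 (fully open); force is the grip in N (None keeps the last); returns when the fingers have stopped.
- robot.pause(seconds).
- robot.inverse_kinematics(position, orientation): joint angles nearest the present ones, or None.
- robot.sense(): the state.
- robot.grab_frame(name): name is "scene" or "side" or "wrist"; returns (picture, depth): 480x640x3 uint8, red, green, blue; 480x640 float32, m along the optical axis (not along the pixel's ray), 0 where there is no reading.
- robot.calibration(name): a dict with "mtx" (3x3 intrinsics, pixels), "extrinsics" (4x4, takes a point from world to camera coordinates); the wrist camera has in their place "T_tool_cam" (4x4, takes a point from camera to tool coordinates, whose origin is the TCP and whose axes are the flange's). Camera axes: x right, y up, looking along -z (the intrinsics and any distortion apply to the point x, -y, -z); pixel columns grow to the right and rows downward; lengths in m; the calibration is good to about 2 mm. A picture is of the moment at which its call begins: read the wrist's pose just before it. calibration takes no time and is no camera call.
A pose or a line that the arm cannot do raises robot.PlanningError and nothing moves.
- robot.close_job(): hands the job in; it is judged then, once.
Trained networks look in the newest picture that a camera, given by its name, has taken for a name from the list of things; names that differ only in an ending like _2 or _b are one class to them, and where a whole thing is asked for, a point or a joint stands for the part that bears it (a point fixed in the world has none). Each returns a list of dicts, best first, with "p" (0 to 1); they miss things now and then, are a little off and sometimes report something else, mostly with a low value. They report only what shows in the picture. A call takes as long as a camera call.
- robot.look_for(query, camera): "point" ([column, row] in pixels, amid what is visible of it).
- robot.tip_of(query, camera): "point" ([column, row] in pixels: a listed point, or the origin of a listed thing).
The state is a dict: "time_s": time; "joint_positions": joint angles; "dq": joint speeds; "joint_torque": joint torques, N m; "tool_pos": TCP position; "eef_rot": TCP orientation; "contact_force": force on the tool from outside, world axes, zero at the start; "torque": the same for the moment, N m; "finger_gap": opening from 0.0 (shut) to 1.0 (fully open); "gripper_force": force on a finger pad.
Only numpy, scipy, OpenCV 4.12 (cv2) and the standard library are available. Lean on these libraries where they do the work, as an engineer would, in place of code of your own. Each camera call takes 0.05 s, during which the arm holds its last target. There are 200 camera calls.

## Working session

There is one attempt and no reset: what is moved stays moved. The work goes in short steps, each a Python script; the robot and the scene stay as the last script left them, time stands still between calls to the robot, and variables do not carry over. Pictures are saved under pics/ and viewed, at most 10 in all, crops included, and the job is handed in when it is done.

```bash
mkdir -p pics
cat > h.py <<'E'
import numpy as np, cv2
from station import robot
def px2w(cam,uv,depth,T=None,r=2):
    c=robot.calibration(cam); K=np.array(c["mtx"]); u,v=uv
    ui,vi=int(round(u)),int(round(v))
    p=depth[max(0,vi-r):vi+r+1,max(0,ui-r):ui+r+1]; p=p[p>0]
    if len(p)==0: return None
    d=np.median(p); x=np.array([(u-K[0,2])*d/K[0,0],-(v-K[1,2])*d/K[1,1],-d,1])
    M=np.linalg.inv(np.array(c["extrinsics"])) if T is None else T@np.array(c["T_tool_cam"])
    return (M@x)[:3]
E
python3 - <<'E'
from h import *
s=robot.sense(); print({k:s[k] for k in ("time_s","tool_pos","eef_rot","finger_gap")})
c=robot.calibration("wrist"); print(c)
ims=[]
for cam in ("scene","side"):
    im,d=robot.grab_frame(cam); np.savez("/tmp/"+cam,im=im,d=d)
    ims.append(im); print(cam,robot.calibration(cam))
    for q in ("plum_center","fruit_bowl","fruit_floor","lid_hinge","lid_bar","lunch_box","mandarin_a","waffle_x"):
        for r in robot.tip_of(q,cam)[:2]:
            print(cam,q,r["p"],np.round(r["point"],1),np.round(px2w(cam,r["point"],d),3) )
    cv2.imwrite(f"pics/{cam}0.png",im[...,::-1])
E
```

```text
{'time_s': 0.0, 'tool_pos': array([0.23134169, 0.49815681, 0.23022941]), 'eef_rot': array([-1.79863674e+02,  5.25796487e-03,  1.55091711e+02]), 'finger_gap': 1.0031413978962918}
{'mtx': array([[427.81150456,   0.        , 310.5611503 ],
       [  0.        , 427.81150456, 239.97956958],
       [  0.        ,   0.        ,   1.        ]]), 'T_tool_cam': array([[-1.55780361e-04,  9.53386378e-01,  3.01752200e-01,
         7.83621146e-02],
       [ 9.99999832e-01, -1.98762342e-05,  5.79051504e-04,
         2.97277922e-04],
       [ 5.58057514e-04,  3.01752240e-01, -9.53386215e-01,
        -1.42516075e-01],
       [ 0.00000000e+00,  0.00000000e+00,  0.00000000e+00,
         1.00000000e+00]])}
scene {'mtx': array([[487.42436723,   0.        , 318.74348922],
       [  0.        , 487.42436723, 251.47831803],
       [  0.        ,   0.        ,   1.        ]]), 'extrinsics': array([[-8.63454484e-01, -5.04426334e-01, -6.53189249e-04,
         4.59267072e-01],
       [ 3.01865830e-01, -5.17757037e-01,  8.00502761e-01,
        -2.99832747e-01],
       [-4.04132867e-01,  6.91000524e-01,  5.99328
[... 749 characters left out ...]
132, -1.14702392],
       [ 0.        ,  0.        ,  0.        ,  1.        ]])}
side plum_center 0.75 [302.6 383.6] [0.48  0.28  0.034]
side fruit_bowl 0.8 [299.6 385.9] [0.485 0.285 0.031]
side fruit_floor 0.79 [295.6 258.4] [ 0.665 -0.118  0.002]
side fruit_floor 0.54 [375.2 186. ] [ 0.535 -0.513  0.039]
side lid_hinge 0.95 [298.5 216.9] [ 0.7   -0.227  0.067]
side lid_hinge 0.39 [354.9 238.2] [ 0.528 -0.266  0.005]
side lid_bar 0.71 [352.4 237. ] [ 0.519 -0.202  0.065]
side lunch_box 0.65 [317.8 239.9] [ 0.608 -0.151  0.067]
side mandarin_a 0.91 [232.2 316.3] [0.719 0.164 0.03 ]
side mandarin_a 0.6 [223.3 342.1] [0.7   0.244 0.033]
side waffle_x 0.57 [375.3 188.3] [ 0.532 -0.507  0.034]
```

View pics/side0.png

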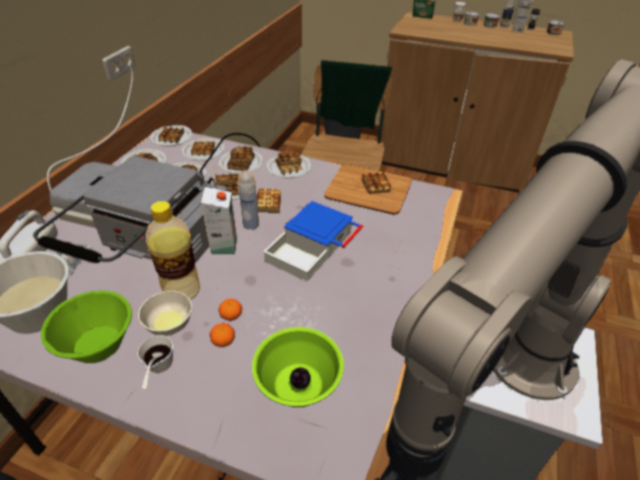

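View pics/scene0.png

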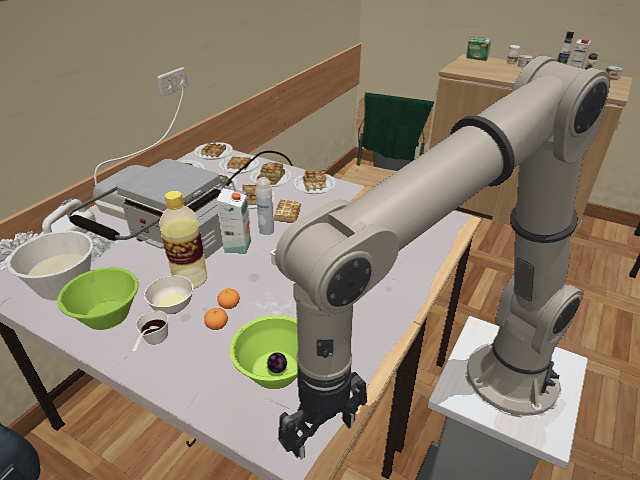

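The side view shows the plum at (300,378), the bowl centred near (298,366), the lunch box lid at (320,222), its red bar at (350,235) and the open tray at (298,252). The scene view shows the plum at (277,362), with the arm hiding the box. Next I'll measure the box from the side depth and look at the bowl with the wrist camera.

```bash
cat >> h.py <<'E'
from scipy.spatial.transform import Rotation as Ro
def tool():
    s=robot.sense(); T=np.eye(4); T[:3,:3]=Ro.from_euler("xyz",s["eef_rot"],degrees=True).as_matrix(); T[:3,3]=s["tool_pos"]; return T
def cloud(cam,d,T=None):
    c=robot.calibration(cam); K=np.array(c["mtx"]); v,u=np.mgrid[:480,:640]
    P=np.stack([(u-K[0,2])*d/K[0,0],-(v-K[1,2])*d/K[1,1],-d,np.ones_like(d)],-1)
    M=np.linalg.inv(np.array(c["extrinsics"])) if T is None else T@np.array(c["T_tool_cam"])
    P=(P@M.T)[...,:3]; P[d<=0]=np.nan; return P
def box(im,P):
    """blue lid / red bar points -> rect + bar"""
    h=cv2.cvtColor(im,cv2.COLOR_RGB2HSV).astype(int); H,S,V=h[...,0],h[...,1],h[...,2]
    reg=(P[...,0]>.4)&(P[...,0]<.85)&(P[...,1]>-.45)&(P[...,1]<0.05)&(P[...,2]>0.04)
    b=P[reg&(H>105)&(H<130)&(S>120)&(P[...,2]<.085)]; r=P[reg&((H<8)|(H>172))&(S>140)&(P[...,2]<.09)]
    print("blue",len(b),"zmed",np.median(b[:,2]),"rect",cv2.minAreaRect(b[:,:2].astype(np.float32)))
    print("red",len(r),r.mean(0),"rect",cv2.minAreaRect(r[:,:2].astype(np.float32)), "z", np.percentile(r[:,2],[5,50,95]))
    return b,r
E
python3 - <<'E'
from h import *
z=np.load("/tmp/side.npz"); box(z["im"],cloud("side",z["d"]))
robot.move_to([0.483,0.283,0.23],[180,0,125])
T=tool(); im,d=robot.grab_frame("wrist"); print(robot.sense()["time_s"],T[:3,3])
cv2.imwrite("pics/w1.png",im[...,::-1]); np.savez("/tmp/w1",im=im,d=d,T=T)
for q in ("plum_center","fruit_bowl"):
    for r in robot.tip_of(q,"wrist")[:2]: print(q,r,px2w("wrist",r["point"],d,T))
P=cloud("wrist",d,T); h=cv2.cvtColor(im,cv2.COLOR_RGB2HSV).astype(int)
g=P[(h[...,0]>35)&(h[...,0]<60)&(h[...,1]>120)&(P[...,2]>.086)&(P[...,2]<.11)]
A=np.c_[2*g[:,:2],np.ones(len(g))]; s=np.linalg.lstsq(A,(g[:,:2]**2).sum(1),rcond=None)[0]
print("rim",len(g),s[:2],np.sqrt(s[2]+s[0]**2+s[1]**2),g[:,2].max())
m=(h[...,2]<90)&(P[...,2]>.008)&(P[...,2]<.06)&(np.hypot(P[...,0]-.483,P[...,1]-.283)<.07)
p=P[m]; A=np.c_[2*p,np.ones(len(p))]; s=np.linalg.lstsq(A,(p**2).sum(1),rcond=None)[0]
print("plum",len(p),s[:3],np.sqrt(s[3]+s[:3]@s[:3]),p.mean(0),p[:,2].max())
E
```

```text
blue 1725 zmed 0.06872623104792674 rect ((0.6212164163589478, -0.22593683004379272), (0.1608732044696808, 0.18411394953727722), 78.52845001220703)
red 87 [ 0.52091737 -0.20371941  0.06838456] rect ((0.5214338302612305, -0.20284157991409302), (0.10988469421863556, 0.009622979909181595), 77.07772827148438) z [0.06507255 0.06838974 0.0715776 ]
2.2083 [0.48141334 0.28553359 0.229848  ]
plum_center {'point': [309.0, 231.5], 'p': 0.74} [0.48955627 0.27093912 0.0492704 ]
fruit_bowl {'point': [315.5, 220.5], 'p': 0.64} [0.48941687 0.28005313 0.04389536]
rim 15575 [0.49485609 0.27055539] 0.0925825010482226 0.09643498885401414
plum 3138 [0.49905019 0.2969493  0.03641933] 0.038276404114702796 [0.49669339 0.27514011 0.04053027] 0.05997010451357837
```

View pics/w1.png

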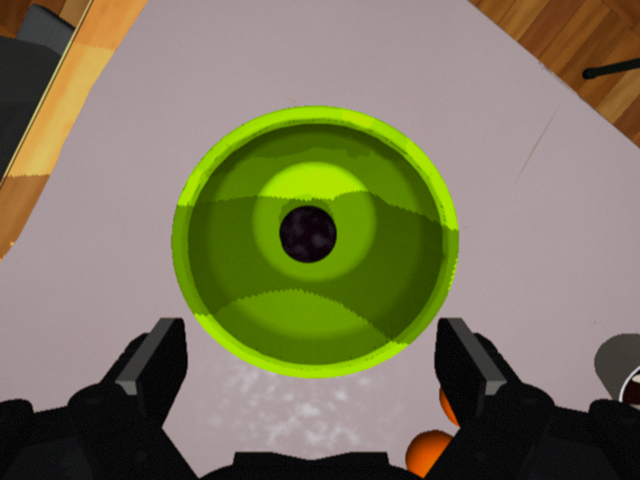

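The wrist view shows the plum at (308,234), about 10 mm off the floor centre (315,220), with the fingers at the lower left and right. I'll redo the plum and bowl fits with tighter masks and cross-check them against the fixed cameras.

```bash
cat >> h.py <<'E'
from scipy.optimize import least_squares
def plum(im,P,uv,r0):
    v,u=np.mgrid[:480,:640]; m=(np.hypot(u-uv[0],v-uv[1])<r0)&(im.max(-1)<75)&np.isfinite(P[...,2])
    p=P[m]; f=least_squares(lambda c:np.linalg.norm(p-c,axis=1)-.0238,p.mean(0)-[0,0,.012],loss="soft_l1",f_scale=.002)
    return len(p),f.x,p[:,2].max()
def rim(im,P,near=(.485,.28)):
    h=cv2.cvtColor(im,cv2.COLOR_RGB2HSV).astype(int)
    g=P[(h[...,0]>35)&(h[...,0]<60)&(h[...,1]>120)&(P[...,2]>.088)&(P[...,2]<.11)&(np.hypot(P[...,0]-near[0],P[...,1]-near[1])<.15)]
    return len(g),cv2.minEnclosingCircle(g[:,:2].astype(np.float32))
E
python3 - <<'E'
from h import *
for n,uv,r0 in (("side",(300,378),14),("scene",(277,362),14)):
    z=np.load(f"/tmp/{n}.npz"); P=cloud(n,z["d"]); print(n,plum(z["im"],P,uv,r0),rim(z["im"],P))
z=np.load("/tmp/w1.npz"); P=cloud("wrist",z["d"],z["T"]); print(plum(z["im"],P,(308,234),32),rim(z["im"],P))
T=tool(); print(T[:3,3],robot.sense()["eef_rot"]); im,d=robot.grab_frame("wrist"); P=cloud("wrist",d,T)
print(plum(im,P,(308,234),32),rim(im,P))
E
```

```text
side (334, array([0.49345482, 0.26442193, 0.0263346 ]), np.float64(0.051846212032905514)) (1235, ((0.4945692718029022, 0.2707923352718353), 0.10062558948993683))
scene (279, array([0.49520794, 0.26330992, 0.02711147]), np.float64(0.05424654636310344)) (712, ((0.4955310821533203, 0.2697896957397461), 0.10075262188911438))
(2593, array([0.49308952, 0.26356576, 0.02731397]), np.float64(0.0526489051754519)) (14517, ((0.49576622247695923, 0.26955646276474), 0.09958383440971375))
[0.48162186 0.28522709 0.22989078] [-1.79989857e+02 -6.55231925e-02  1.25246500e+02]
(2593, array([0.4931036 , 0.26351529, 0.02729268]), np.float64(0.052182490681724536)) (14552, ((0.4958227872848511, 0.2694430649280548), 0.09968216717243195))
```

```bash
cat >> h.py <<'E'
def go(p,ori,v=.12,**k):
    """line with steady-state offset correction"""
    return robot.line_to(list(p),ori,velocity=v,**k)
E
python3 - <<'E'
from h import *
robot.gripper_to(0.68,20)
tgt=np.array([.494,.264]); 
robot.move_to([*tgt,0.13],[180,0,90])
s=robot.sense(); e=tgt-s["tool_pos"][:2]; print(s["tool_pos"],s["eef_rot"],s["finger_gap"],s["time_s"])
c=tgt+e
robot.line_to([*c,0.13],[180,0,90],velocity=.03)
s=robot.sense(); print(s["tool_pos"],s["contact_force"])
print(robot.line_to([*c,0.013],[180,0,90],velocity=.1,f_stop=6))
s=robot.sense(); print(s["tool_pos"],s["contact_force"])
robot.gripper_to(0.0,20)
s=robot.sense(); print(s["finger_gap"],s["gripper_force"],s["contact_force"],s["time_s"])
E
```

```text
[0.49432311 0.2644086  0.13041259] [ 1.79973714e+02 -2.69374607e-02  9.01319681e+01] 0.6814734587344198 3.3083
[0.49465574 0.26463935 0.13177482] [-0.39288446  0.97795159 -0.49801781]
False
[0.49437401 0.26390653 0.01376089] [ 0.30903912 -0.40976462  0.0612487 ]
0.5418288870196022 20.29725629836321 [-0.84602007 -0.96712949  5.03575927] 5.1333
```

Run:
```python
from h import *
robot.line_to([.494,.264,.25],[180,0,90],velocity=.2)
s=robot.sense(); print(s["finger_gap"],s["gripper_force"],s["contact_force"],s["time_s"])
robot.move_to([.62,-.15,.27],[180,0,78])
T=tool(); im,d=robot.grab_frame("wrist"); s=robot.sense(); print(s["finger_gap"],s["tool_pos"],s["time_s"])
np.savez("/tmp/w2",im=im,d=d,T=T); cv2.imwrite("pics/w2.png",im[...,::-1])
P=cloud("wrist",d,T); box(im,P)
for q in ("fruit_floor","lid_hinge","lid_bar","lunch_box"):
    for r in robot.tip_of(q,"wrist")[:1]: print(q,r,px2w("wrist",r["point"],d,T))
im,d=robot.grab_frame("scene"); print(rim(im,cloud("scene",d)))
```

```text
0.5420100425629397 20.66334843635559 [-0.51847211 -0.70251754 -1.38379638] 6.4667
0.541922516418424 [ 0.62064447 -0.14719624  0.26979564] 8.1083
blue 14804 zmed 0.07021463591105628 rect ((0.6226117610931396, -0.21539649367332458), (0.12935063242912292, 0.1918334811925888), 78.4316177368164)
red 1034 [ 0.52625042 -0.18931964  0.06973324] rect ((0.5256370306015015, -0.19049856066703796), (0.07991953939199448, 0.011227951385080814), 78.59393310546875) z [0.06735581 0.0698771  0.07150784]
fruit_floor {'point': [344.7, 141.2], 'p': 0.66} [ 0.65983984 -0.10899851  0.00414111]
lid_hinge {'point': [435.5, 290.5], 'p': 0.63} [ 0.7108998  -0.24534844  0.06763028]
lid_bar {'point': [214.7, 292.5], 'p': 0.79} [ 0.52162564 -0.20654819  0.07048697]
lunch_box {'point': [345.1, 264.2], 'p': 0.88} [ 0.63767883 -0.20352592  0.07125454]
(1008, ((0.49817195534706116, 0.27032947540283203), 0.101540207862854))
```

View pics/w2.png

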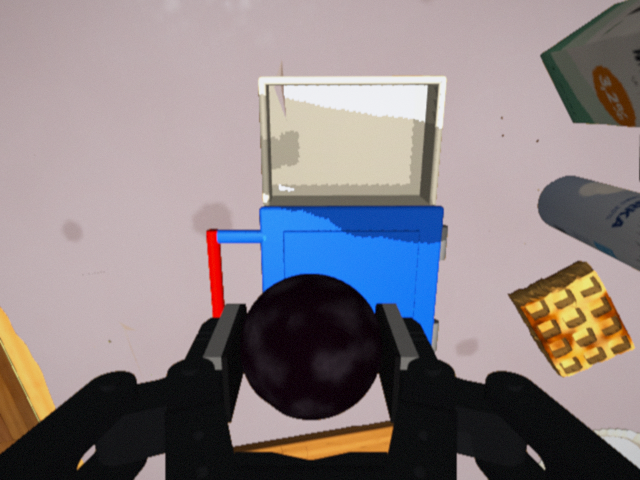

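The wrist view shows the plum held, the tray centred at about (352,140), the lid below it and the red bar at (215,275). The fits agree: box yaw is about -11.5°, tray centre about (0.661,-0.107). Placing the plum now.

Run:
```python
from h import *
o=[180,0,78.5]
robot.line_to([.661,-.107,.14],o,velocity=.15)
robot.line_to([.661,-.107,.03],o,velocity=.12)
print(robot.line_to([.661,-.107,.0125],o,velocity=.04,f_stop=3))
s=robot.sense(); print(s["tool_pos"],s["contact_force"],s["finger_gap"],s["time_s"])
robot.gripper_to(0.72); robot.pause(.2)
s=robot.sense(); print(s["finger_gap"],s["gripper_force"])
robot.line_to([.661,-.107,.22],o,velocity=.15)
robot.move_to([.56,-.16,.25],o)
T=tool(); im,d=robot.grab_frame("wrist"); print(robot.sense()["time_s"])
np.savez("/tmp/w3",im=im,d=d,T=T); cv2.imwrite("pics/w3.png",im[...,::-1])
P=cloud("wrist",d,T); box(im,P)
for q in ("plum_center","lid_hinge","lid_bar"):
    for r in robot.tip_of(q,"wrist")[:1]: print(q,r,px2w("wrist",r["point"],d,T))
```

```text
True
[ 0.66092523 -0.10697724  0.0133966 ] [2.48760668e-03 1.34892423e-01 4.17538768e+00] 0.5479666791183301 10.9583
0.7193179848981409 0.0
13.5833
blue 31947 zmed 0.07033828373998757 rect ((0.6206532716751099, -0.22778575122356415), (0.1548837274312973, 0.19153408706188202), 78.48078155517578)
red 1745 [ 0.52337051 -0.20450326  0.06953932] rect ((0.5664549469947815, -0.165632426738739), (0.22162960469722748, 0.07288480550050735), 43.50392532348633) z [0.06713392 0.06985698 0.07136011]
plum_center {'point': [420.1, 114.1], 'p': 0.95} [ 0.65503642 -0.10759287  0.0498417 ]
lid_hinge {'point': [514.6, 268.8], 'p': 0.67} [ 0.71109839 -0.24216493  0.06749842]
lid_bar {'point': [279.3, 274.4], 'p': 0.82} [ 0.52276453 -0.20719803  0.07074987]
```

View pics/w3.png

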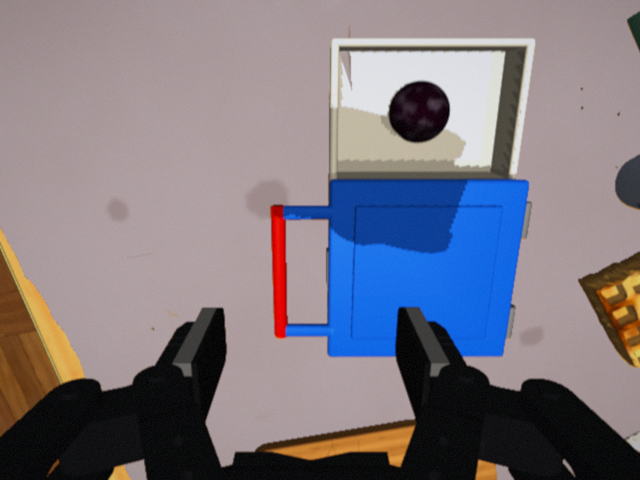

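The wrist view shows the plum resting free in the tray at (420,112), the lid shut and the bar from (278,208) to (281,335). I'll grasp the bar with the fingers closing along box x, then follow the arc to 45°.

```bash
cat >> h.py <<'E'
b=np.radians(-11.5); ux=np.array([np.cos(b),np.sin(b),0]); uy=np.array([-ux[1],ux[0],0])
bar0=np.array([.5228,-.2055,.065])
def lidpose(th,k=20/45,bar=bar0):
    H=bar+.194*ux-[0,0,.004]; R=Ro.from_rotvec(np.radians(th)*uy)
    p=H+R.apply(bar-H); Rt=Ro.from_rotvec(np.radians(th*k)*uy)*Ro.from_euler("xyz",[180,0,78.5],degrees=True)
    return p+.019*Rt.apply([0,0,1]),Rt.as_euler("xyz",degrees=True)
E
python3 - <<'E'
from h import *
print([robot.inverse_kinematics(list(p),list(o)) is not None for p,o in map(lidpose,(0,20,45,50))])
robot.gripper_to(0.38,40)
p,o=lidpose(0); up=p+[0,0,.08]
robot.move_to(list(up),list(o)); robot.pause(.1)
s=robot.sense(); print(s["tool_pos"]-up,s["finger_gap"])
print(robot.line_to(list(p),list(o),velocity=.06,f_stop=5))
s=robot.sense(); print(s["tool_pos"]-p,s["contact_force"])
T=tool(); im,d=robot.grab_frame("wrist"); cv2.imwrite("pics/w4.png",im[...,::-1]); print(s["time_s"])
E
```

```text
[True, True, True, True]
[0.0029158  0.00033936 0.00231045] 0.3745464263585754
False
[ 0.00034817 -0.00017924  0.00043704] [-0.29320304  0.56185635 -0.00982602]
16.3167
```

View pics/w4.png

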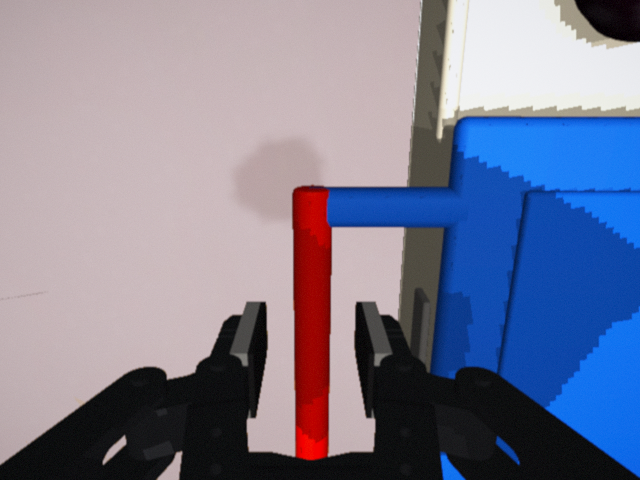

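The rod (columns 295–330) is centred between the pads (262 and 362). Closing, then lifting along the arc.

Run:
```python
from h import *
robot.gripper_to(0.0,40)
s=robot.sense(); print(s["finger_gap"],s["gripper_force"],s["contact_force"],s["tool_pos"])
for th in range(5,46,5):
    p,o=lidpose(th); robot.line_to(list(p),list(o),velocity=.06)
    s=robot.sense(); print(th,np.round(s["tool_pos"]-p,4),np.round(s["contact_force"],1),round(s["finger_gap"],3),round(s["time_s"],2))
    if np.linalg.norm(s["contact_force"])>30 or s["gripper_force"]<1: print("stop"); break
robot.pause(.3)
im,d=robot.grab_frame("side"); np.savez("/tmp/side2",im=im,d=d)
cv2.imwrite("pics/side2.png",cv2.resize(im[150:300,200:400],(800,600))[...,::-1])
P=cloud("side",d); h=cv2.cvtColor(im,cv2.COLOR_RGB2HSV).astype(int)
q=P[(h[...,0]>105)&(h[...,0]<130)&(h[...,1]>150)&(P[...,0]>.5)&(P[...,0]<.8)&(P[...,1]>-.4)&(P[...,1]<-.1)&(P[...,2]>.03)]
a=q-q.mean(0); n=np.linalg.svd(a,full_matrices=False)[2][2]; print(len(q),"lid angle from depth",np.degrees(np.arccos(abs(n[2]))),n)
im,d=robot.grab_frame("scene"); print(rim(im,cloud("scene",d)))
```

```text
0.12356070070597985 38.9455908536911 [ 2.05279686  0.43114508 -0.45587197] [ 0.52366155 -0.20571909  0.04644278]
5 [ 0.0007 -0.0002 -0.0003] [ 3.7 -1.4 -3.4] 0.123 17.12
10 [ 0.0006 -0.0001 -0.0004] [ 4.5 -1.7 -2.9] 0.119 17.55
15 [ 0.0004 -0.0001 -0.0006] [ 5.5 -1.6 -3.2] 0.124 17.98
20 [ 0.0001 -0.     -0.0007] [ 6.5 -2.6 -4.2] 0.123 18.42
25 [-0.0004  0.     -0.0012] [ 5.2 -1.4 -4.5] 0.124 18.85
30 [-0.0004  0.0001 -0.0009] [ 4.  -1.9 -5.1] 0.13 19.27
35 [-0.0008  0.0002 -0.001 ] [ 3.4 -0.9 -6. ] 0.125 19.7
40 [-0.0008  0.0002 -0.0005] [ 1.2 -1.4 -5.5] 0.126 20.12
45 [-0.0009  0.0002 -0.0001] [ 0.4  0.2 -2.6] 0.12 20.55
312 lid angle from depth 43.360308557357506 [ 0.67790288 -0.10883608  0.72705047]
(1003, ((0.4961557388305664, 0.2696768045425415), 0.10039940476417542))
```

View pics/side2.png

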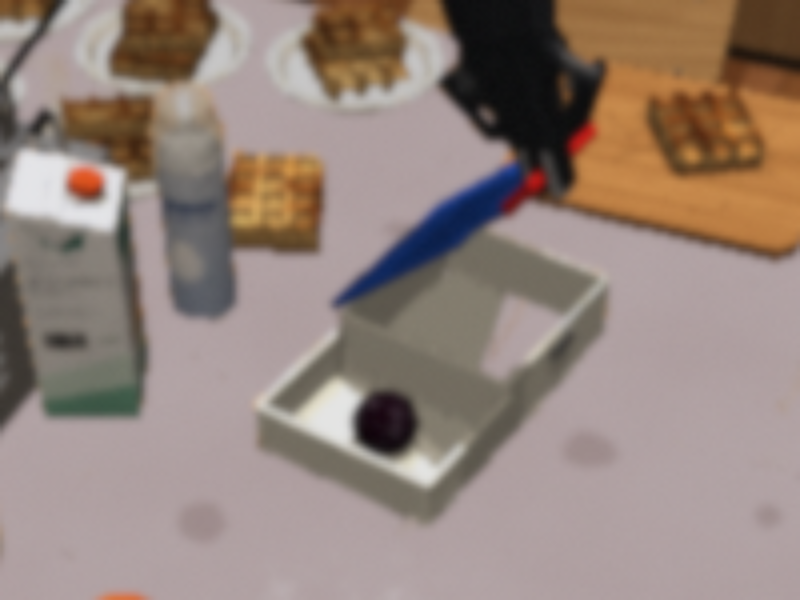

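The crop shows the lid half open, its bar held in the fingers at (550,165), and the plum in the tray at (385,422). The depth fit gives about 43–45° and the bowl hasn't moved, so I'm handing in.

```bash
python3 -c "
from station import robot
s=robot.sense(); print(s['finger_gap'],s['gripper_force'],s['contact_force'],s['dq'])
print(robot.close_job())"
```

```text
0.11913455805067237 39.10922348499298 [-1.62261068  0.3527714  -3.13120379] [ 0.04120155  0.11264105  0.00301572 -0.35056431  0.01094615  0.17351325
  0.01446113]
the job is handed in; nothing more can be done
None
```

I set the plum down in the fruit compartment and handed the job in with the gripper holding the lid at about 45° (43° measured from the side camera); the bowl is still in its place, and the station returned no verdict.

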